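Free the guarded patio switch and turn the vent fan on

ROBOT

A 7-joint arm with a two-finger parallel gripper is mounted at the origin on the work surface. World frame = base frame: x ahead of the robot, y to its left, z up, the work surface at z = 0. Lengths are in m, angles in rad, forces in N, time in s.
With the tool pointing down it reaches from about 0.4 to 0.85 m from the base axis. Payload 10.4 kg.
Tool frame: the origin (TCP) lies midway between the tips of the shut fingers; the grasp point (between the pads) lies 19 mm behind it (manip.tcp_to_grasp is the distance from the TCP to the grasp point, in m); x points along the fingers, y is the direction in which the jaws open and shut, and the axes are right-handed (so a half turn about x gives the same grasp; the last joint's range is limited). The gripper opens to 85 mm and grips with 20 to 120 N. Pads are 22 mm wide; open, the fingers measure 114 mm over their backs; the gripper's body (76 mm by 85 mm) begins 54 mm behind the grasp point. The pads swing forward as they close: fully open they stand 13 mm farther back than shut.
Start: joints at [-1.213, 0.332, -0.065, 1.46, 0.022, 1.35, -0.088], TCP at [0.232, 0.58, 0.231] pointing down, gripper open.
Joint ranges: [-2.6, 2.6], [-0.5, 2.12], [-1.47, 1.34], [0.16, 2.42], [-1.27, 4.41], [0.06, 2.06], [-2.6, 2.6]. Speed limits (rad/s): [2.22, 2.22, 2.79, 2.79, 3.14, 3.14, 3.14].

INTERFACE

Orientations are given as a unit quaternion [x, y, z, w].
In Python, from workcell import monitor, viewer, manip gives the robot as it stands. The module is installed in compiled form; this text tells all that it offers.
- The arm moves only by the tool send_rows, never from a script. Its arguments are lists of equal length, an entry for each row: "grip": the closure in counts, from 0 (fully open) to 255 (shut); "offset": the shift along the tool's x, y, z in mm, a list of three; "twist": the turn about the tool's x in degrees. In form: {"grip": [grip, ...], "offset": [[tx, ty, tz], ...], "twist": [twist, ...]}. A call has exactly 5 rows; each row is the pose to reach, as a shift and turn from the pose commanded when the call began, along the tool's axes at that moment; what a row does not reach only later rows make up. A row lasts 1/12 s, in which the tool goes at most 41.7 mm and 7.16 degrees, less where a joint would pass 70% of its speed; a pose out of reach is approached as far as the arm can. A call with a gripper value outside its range is refused whole. The fingers move at their own pace and stop on an object; "newtons" is the grip in N (left out, the last holds). Time passes only in rows, so rows that repeat a pose let the fingers close, or fill a call up. It gives the time, the measured TCP pose, the force and the opening at its end, in the units of the state.
- monitor.get_obs(): the state, without advancing time (a new reading comes with each control period).
- viewer.camera(name): name is "scene" or "top"; returns (picture, depth): 480x640x3 uint8, blue, green, red; 480x640 float32, m along the optical axis (not along the pixel's ray), 0 where there is no reading.
- viewer.camera_model(name): a dict with "camera_matrix" (3x3 intrinsics, pixels), "distortion" ([k1, k2, p1, p2, k3] as OpenCV has them; the pictures are not rectified), "R" (3x3) and "t" (3): a world point X has camera coordinates R X + t. Camera axes: x right, y down, z forward; pixel columns grow to the right and rows downward; lengths in m; the calibration is good to about 2 mm. A picture is of the moment at which its call begins. camera_model takes no time and is no camera call.
- manip.hand_in(): hands the job in, once; it reports no verdict.
Trained networks look in the newest picture that a camera, given by its name, has taken for a name from the list of things; names that differ only in an ending like _2 or _b are one class to them, and where a whole thing is asked for, a point or a joint stands for the part that bears it (a point fixed in the world has none). Each returns a list of dicts, best first, with "score" (0 to 1); they miss things now and then, are a little off and sometimes report something else, mostly with a low value. They report only what shows in the picture. A call takes as long as a camera call. They do not tell look-alikes from the thing itself.
- viewer.recognise(target, camera): "box" ([left, top, width, height] in pixels, round what is visible of it).
- viewer.regions_of(target, camera): "region" (480x640 bool, what is visible of it) and "box" ([left, top, width, height] in pixels, round what is visible of it).
- viewer.spot_point(target, camera): "position" ([column, row] in pixels: a listed point, or the origin of a listed thing).
The state is a dict: "clock": time; "joint_pos": joint angles; "joint_velocities": joint speeds; "tau": joint torques, N m; "position": TCP position; "ee_rot": TCP orientation; "ft_force": force on the tool from outside, world axes, zero at the start; "torque": the same for the moment, N m; "grip_width": opening from 0.0 (shut) to 1.0 (fully open).
Only numpy, scipy, OpenCV 4.12 (cv2) and the standard library are available. Lean on these libraries where they do the work, as an engineer would, in place of code of your own. Each camera call takes 0.05 s, during which the arm holds its last target.

TASK

Turn on the patio's vent fan at the guarded switch box. First slide the square tin sideways, standing, until no part of it is in front of the box; then swing the guard flap up as far as it goes, flip the taller toggle fully over towards the hinge without disturbing the short one, and lower the guard until it is fully shut. Leave everything else on the table where it stands.

Things in the scene. Friction and masses are not known exactly. Their poses are not given: they have to be found in the camera images.
- switchbox: grey switch box screwed to the table; origin under its centre, x points to its back (hinge side), y to its left, z up. Body 100 (x) by 130 (y) mm; front at x = -50. A solid base is 35 mm high; on it stand two side cheeks 5 mm thick (y = +-65 outside) up to z = 83 and a back wall at x = 45 to 50 up to z = 80; the front above the base is open. Small screw feet 4 mm high reach to y = +-95. Two toggles stand on the base at x = 0: the taller at y = +30, the short one at y = -30.
- guard_hinge (a point): middle of the guard's hinge line, which runs along the box's y; in the box frame x = 48, y = 0, z = 88 mm. Fixed; its axes are the box's.
- guard_lip (a point): middle of the guard's free front edge. The guard is a flat aluminium plate 134 mm wide (y), 5 mm thick (2 mm above and 3 mm below the hinge line's level when shut), reaching from the hinge 126 mm forward, so that it overhangs the box's front by 28 mm (box x = -78, z = 88 when shut) as a lip; a 4 mm thick, 10 mm deep apron hangs under it 98 to 102 mm from the hinge. When it is open the apron points to the front.
- guard (a joint): guard flap angle in rad: 0 shut, grows as the lip is lifted and swings up and back, stop at 1.65 (just past upright, lip then 214 mm above the table). Its stiff hinge stays where it is left; moving it takes 1 to 3 N at the lip. It may start slightly ajar, up to 0.1.
- tall_toggle (a joint): taller toggle, a steel bat 42 mm long, 8 mm thick at the foot and 12 mm near its tip, pivot at box x = 0, y = +30, z = 35 mm. 0 = off, leaning 0.5 rad to the front; 1.0 = fully on, leaning 0.5 rad to the back (hinge). Stays where it is left, about 1 N at its tip moves it. Starts at 0 to 0.1.
- short_toggle (a joint): short toggle, 24 mm long, otherwise the same, pivot at box x = 0, y = -30, z = 35 mm; to be left at its off position (starts at 0 to 0.1).
- tin: square storage tin, aluminium with a wooden top, 80 (x) by 95 (y) by 100 mm high, 0.4 to 0.85 kg; origin under its centre, x and y along its sides. Starts standing close in front of the switch box. Slides on the table; push it low (20 to 40 mm up) to keep it from tipping.
- cup: glass measuring cup, 80 mm across and 90 mm high, 0.3 kg, with a handle reaching 64 mm from its axis along its +y; origin under its centre. Stands to one side of the tin.
- spoon_rest: white ceramic spoon rest, a 88 mm dish 16 mm high with a flat tail reaching 95 mm from its centre along its -x; origin under the dish's centre. To the other side of the tin.
- pot_lid: blue enamel pot lid, 170 mm across, 52 mm high at its knob; origin under its centre. Beside the switch box.
- oil_bottle: green glass bottle, 66 mm across, 200 mm high; origin under its centre. Beside the switch box.
- paddle: small wooden paddle lying flat behind the switch box, 200 by 55 by 12 mm; origin under its middle, x along it. Well behind it, a white cutting board is clipped upright on the far edge of the table (fixed, 151 mm high, 130 mm or more behind the box's back).
Things that resemble listed ones, but are neither listed nor needed, are in the scene too. Leave any red look-alike of the tin alone. Several things have the shape of the switchbox; the one meant has the colours described above.

How it is judged:
On the way, in this order (a step that is already met when the one before it is completed fails the run):
1. the tin stands to one side, clear of the box's front ((y of tin in the frame of switchbox above 0.105 m or y of tin in the frame of switchbox below -0.105 m) and angle between tin's own z axis and vertical below 0.1 rad), for 0.2 s.
2. the guard is swung fully up (over 1.45 rad) (value of joint guard above 1.45 rad), for 0.2 s.
3. the taller toggle is flipped on with the guard up (value of joint tall_toggle above 0.85 rad and value of joint guard above 1 rad), for 0.2 s.
4. the guard is shut again (value of joint guard below 0.06 rad), for 0.2 s.
At the end, for the whole second after the job is handed in: Guard below 0.06 rad, taller toggle above 0.85, short toggle below 0.2; tin at rest, upright within 0.1 rad, its centre over 105 mm to either side of the box centre line; cup, spoon rest, pot lid, bottle and paddle within 30 mm of their starts (all of step 1 and linear speed of tin below 0.02 m/s and value of joint guard below 0.06 rad and value of joint tall_toggle above 0.85 rad and value of joint short_toggle below 0.2 rad and distance of each of cup, spoon_rest, pot_lid, oil_bottle, paddle from where it was at the start of the episode below 0.03 m); the robot touches nothing.
It fails at once if the tin is knocked over (angle between tin's own z axis and vertical above 0.6 rad).
It fails at once if the short toggle is flipped (value of joint short_toggle above 0.3 rad).
It fails at once if a bystander is disturbed (cup, spoon rest, pot lid, bottle or paddle moved over 30 mm) (distance of any of cup, spoon_rest, pot_lid, oil_bottle, paddle from where it was at the start of the episode above 0.03 m).
It also fails if it takes over 69 s, if anything falls off the work surface, if the arm or the gripper's body presses on something with over 40 N, if the wrist force passes 120 N, or if a joint passes its speed limit or range.

## Working session

There is one attempt and no reset: what is moved stays moved. The work goes in short steps, Python scripts to look and compute and a tool call to move; the robot and the scene stay as the last step left them, time stands still between calls to the robot, and variables do not carry over. Pictures are saved under pics/ and viewed, and the job is handed in when it is done.

Besides the shell and the picture viewer there is one more tool, called after "Call:" by a JSON object that holds its "op" and its "data", one argument or row to a line. send_rows: Moves the arm, as the interface text tells. Its arguments: {"type":"object","properties":{"grip":{"type":"array","items":{"type":"number"}},"offset":{"type":"array","items":{"type":"array","items":{"type":"number"}}},"twist":{"type":"array","items":{"type":"number"}},"newtons":{"type":"number"}},"required":["grip","offset","twist"]}

```bash
ls; mkdir -p pics; python3 - <<'E'
from workcell import monitor, viewer, manip
import cv2,numpy as np
o=monitor.get_obs();print(o)
for n in("scene","top"):
    p,d=viewer.camera(n);cv2.imwrite(f"pics/{n}0.png",p);np.save(f"pics/{n}0.npy",d)
    m=viewer.camera_model(n);print(n,m)
E
```

```text
pics
{'clock': 0.0, 'joint_pos': array([-1.21261909,  0.33286611, -0.06474379,  1.4609315 ,  0.0215843 ,
        1.34985923, -0.08851504]), 'joint_velocities': array([-0.00081617,  0.00083218, -0.00206755,  0.00077263,  0.0014032 ,
       -0.00041793,  0.0016104 ]), 'tau': array([-6.01785887e-04, -6.25434780e+01,  4.87719092e-02, -3.91614640e+01,
        1.61128171e-02,  9.80179233e-03, -7.07672768e-06]), 'position': array([0.23211747, 0.5799121 , 0.2305243 ]), 'ee_rot': array([ 0.13332062,  0.69441308, -0.13427548,  0.69425225]), 'ft_force': array([ 0.12084505, -0.28229789,  0.22287074]), 'torque': array([-0.02647754,  0.03038111, -0.03617361]), 'grip_width': 1.002578656022265}
scene {'camera_matrix': array([[525.7528054 ,   0.        , 316.04938567],
       [  0.        , 525.7528054 , 233.6458072 ],
       [  0.        ,   0.        ,   1.        ]]), 'distortion': array([-0.15493771,  0.        ,  0.        ,  0.        ,  0.        ]), 'R': array([[ 0.12231668,  0.99242499, -0.01145769],
       [ 0.67774546, -0.09195479, -0.72952409],
       [-0.72505153,  0.08146756, -0.68385914]]), 't': array([-0.08213051, -0.29910417,  1.61673142])}
top {'camera_matrix': array([[467.64711358,   0.        , 320.58876243],
       [  0.        , 467.64711358, 240.55390937],
       [  0.        ,   0.        ,   1.        ]]), 'distortion': array([0.02043527, 0.        , 0.        , 0.        , 0.        ]), 'R': array([[-0.00826923, -0.99996239,  0.00261414],
       [-0.98679251,  0.00773733, -0.16180443],
       [ 0.16177812, -0.00391761, -0.98681938]]), 't': array([0.02679768, 0.54769268, 1.21414834])}
```

View pics/scene0.png

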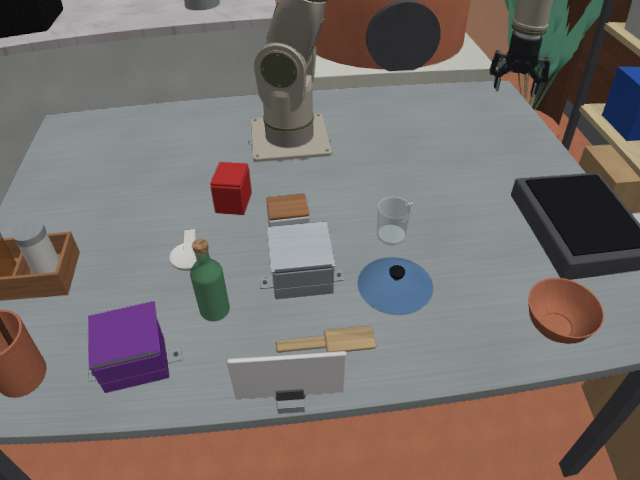

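View pics/top0.png

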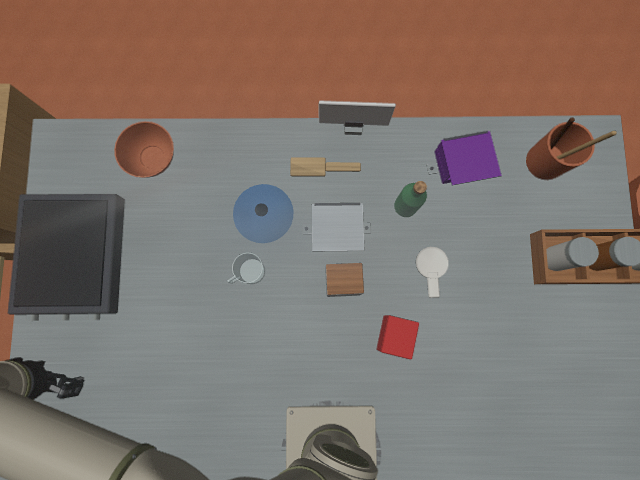

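The scene view shows the grey box at about (300,260) with the wooden-topped tin at (288,210) in front of it. In the top view the candidates are:
- **Switch box:** grey (338,227) or purple (467,158); I choose grey.
- **Tin:** wooden top (345,279) or red (399,337); I choose the wooden top.

Next I measure both.

```bash
cat > h.py <<'E'
from workcell import monitor, viewer, manip
import cv2,numpy as np
from scipy.spatial.transform import Rotation as Rn
def cloud(n,d):
    m=viewer.camera_model(n);K=m["camera_matrix"];v,u=np.mgrid[0:480,0:640]
    p=cv2.undistortPoints(np.stack([u,v],-1).reshape(-1,1,2).astype(np.float64),K,m["distortion"]).reshape(480,640,2)
    c=np.dstack([p[...,0]*d,p[...,1]*d,d]);return (c-m["t"])@m["R"]
def proj(n,X):
    m=viewer.camera_model(n)
    return cv2.projectPoints(np.float64(X).reshape(-1,1,3),cv2.Rodrigues(m["R"])[0],m["t"],m["camera_matrix"],m["distortion"])[0].reshape(-1,2)
def onplane(n,uv,z):
    m=viewer.camera_model(n)
    p=cv2.undistortPoints(np.float64(uv).reshape(-1,1,2),m["camera_matrix"],m["distortion"]).reshape(-1,2)
    r=np.c_[p,np.ones(len(p))]@m["R"];c=-m["R"].T@m["t"];s=(z-c[2])/r[:,2];return c+r*s[:,None]
def snap(n,tag):
    p,d=viewer.camera(n);cv2.imwrite(f"pics/{n}{tag}.png",p);np.save(f"pics/{n}{tag}.npy",d);return p,d
E
cat > m.py <<'E'
from h import *
p=cv2.imread("pics/top0.png");d=np.load("pics/top0.npy");W=cloud("top",d)
cv2.imwrite("pics/crop0.png",cv2.resize(p[140:320,220:460],None,fx=3,fy=3,interpolation=cv2.INTER_CUBIC))
z=W[...,2]
def rect(u0,u1,v0,v1,zmin,zmax):
    m=np.zeros((480,640),np.uint8);m[v0:v1,u0:u1]=((z>zmin)&(z<zmax)&(d>0))[v0:v1,u0:u1]
    n,l,s,c=cv2.connectedComponentsWithStats(m);i=1+s[1:,4].argmax();q=l==i
    P=W[q];r=cv2.minAreaRect((P[:,:2]*1000).astype(np.float32));print(np.median(P[:,2]).round(4),np.percentile(P[:,2],[5,95]).round(4),"n",len(P),r,[cv2.boxPoints(r).round(0).tolist()]);return q
print("guard");rect(300,372,195,256,.075,.12)
print("tin");rect(320,370,258,300,.08,.12)
print("red");rect(370,425,310,362,.06,.12)
for nm,b,zz in(("cup",(222,268,245,290),(.02,.12)),("spoon",(410,455,240,300),(.006,.05)),("lid",(225,300,180,248),(.006,.08)),("bottle",(390,432,175,222),(.01,.25)),("paddle",(285,365,150,182),(.004,.05)),("board",(315,400,95,125),(.1,.2))):
    print(nm);rect(*b,*zz)
E
python3 m.py
```

```text
guard
0.0961 [0.0895 0.1027] n 2466 ((576.9038696289062, -21.791366577148438), (132.86566162109375, 127.69281005859375), 89.79405212402344) [[[513.0, -88.0], [641.0, -88.0], [641.0, 44.0], [513.0, 45.0]]]
tin
0.1004 [0.0956 0.1043] n 1155 ((441.032958984375, -36.631168365478516), (79.2779312133789, 93.80768585205078), 2.0384151935577393) [[[400.0, 9.0], [403.0, -85.0], [482.0, -82.0], [479.0, 12.0]]]
red
0.1002 [0.0875 0.1044] n 1285 ((295.24566650390625, -171.60784912109375), (79.57257843017578, 94.59918975830078), 75.93114471435547) [[[240.0, -199.0], [331.0, -222.0], [351.0, -145.0], [259.0, -122.0]]]
cup
0.0698 [0.026  0.0926] n 430 ((472.796630859375, 218.35870361328125), (90.88587188720703, 78.11492156982422), 86.30355834960938) [[[431.0, 176.0], [509.0, 170.0], [515.0, 261.0], [437.0, 266.0]]]
spoon
0.0125 [0.0081 0.0174] n 1005 ((464.44390869140625, -280.19110107421875), (136.93736267089844, 85.62860107421875), 0.34091806411743164) [[[396.0, -238.0], [396.0, -323.0], [533.0, -323.0], [533.0, -237.0]]]
lid
0.0183 [0.0075 0.0433] n 2556 ((634.1367797851562, 182.56326293945312), (165.23220825195312, 162.56260681152344), 44.88130187988281) [[[518.0, 182.0], [633.0, 67.0], [750.0, 183.0], [635.0, 298.0]]]
bottle
0.1324 [0.0294 0.201 ] n 817 ((648.074951171875, -213.151611328125), (65.30667114257812, 57.0369873046875), 52.97188186645508) [[[606.0, -222.0], [651.0, -256.0], [691.0, -204.0], [645.0, -170.0]]]
paddle
0.0119 [0.0064 0.0166] n 1033 ((775.9692993164062, 8.891059875488281), (68.83665466308594, 201.5601043701172), 5.1188740730285645) [[[733.0, 106.0], [751.0, -95.0], [819.0, -88.0], [801.0, 112.0]]]
board
0.1349 [0.1039 0.1523] n 862 ((887.9138793945312, -74.48519134521484), (197.3585662841797, 13.140443801879883), 87.2515869140625) [[[877.0, -173.0], [890.0, -173.0], [899.0, 24.0], [886.0, 24.0]]]
```

View pics/crop0.png

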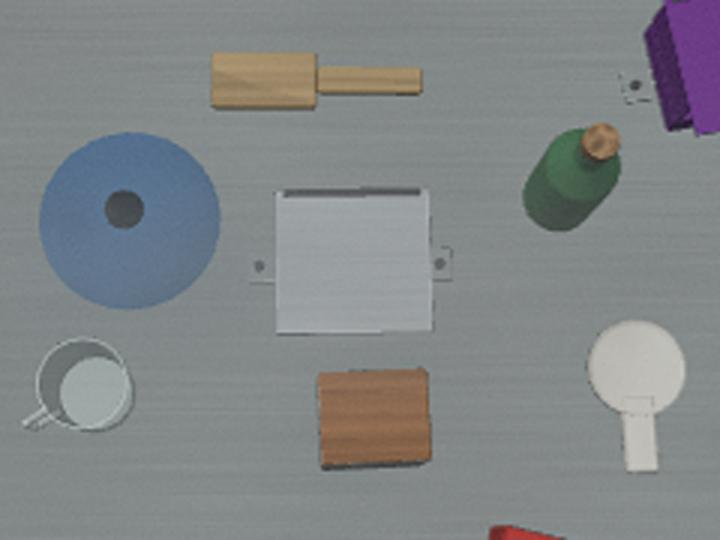

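```bash
python3 - <<'E'
from h import *
o=monitor.get_obs();R=Rn.from_quat(o["ee_rot"]).as_matrix();print(R.round(4),manip.tcp_to_grasp)
p=cv2.imread("pics/top0.png");d=np.load("pics/top0.npy");W=cloud("top",d)
P=W[203:246,316:362].reshape(-1,3);P=P[(P[:,2]>.08)]
A=np.c_[P[:,0],P[:,1],np.ones(len(P))];c=np.linalg.lstsq(A,P[:,2],rcond=None)[0];print("plane",c,"z at hinge,lip",c@[.639,-.022,1],c@[.513,-.022,1])
# feet holes
print(onplane("top",[[220+259/3,140+267/3],[220+440/3,140+264/3]],.004))
# guard corners in crop
print(onplane("top",np.array([[276,332],[432,330]])/3+[220,140],.100),onplane("top",np.array([[276,191],[430,190]])/3+[220,140],.09))
print(onplane("top",np.array([[320,374],[427,369],[431,461],[322,468]])/3+[220,140],.100))
for t in("switchbox","tin","guard_lip","guard_hinge"):
  for cam in("top","scene"):
    for r in viewer.spot_point(t,cam)[:3]:
        zz={"switchbox":0,"tin":0,"guard_lip":.098,"guard_hinge":.088}[t]
        print(t,cam,round(r["score"],2),r["position"],onplane(cam,[r["position"]],zz).round(4))
E
grep -c . h.py; python3 -c "
import cv2;p=cv2.imread('pics/scene0.png');cv2.imwrite('pics/sc1.png',cv2.resize(p[170:320,220:460],None,fx=3,fy=3,interpolation=2))"
```

```text
[[-4.000e-04  3.716e-01  9.284e-01]
 [-1.200e-03  9.284e-01 -3.716e-01]
 [-1.000e+00 -1.300e-03  1.000e-04]] 0.0187
plane [-0.74229796  0.12790152  0.53435884] z at hinge,lip 0.0572166152210013 0.15074615760739662
[[ 0.58752394  0.06173179  0.004     ]
 [ 0.58904924 -0.10671297  0.004     ]]
[[ 0.51271964  0.04482734  0.1       ]
 [ 0.51339676 -0.08845901  0.1       ]] [[ 0.63879955  0.04431182  0.09      ]
 [ 0.6386536  -0.09055367  0.09      ]]
[[ 0.47637879  0.00762229  0.1       ]
 [ 0.47993506 -0.0834226   0.1       ]
 [ 0.40210938 -0.08499742  0.1       ]
 [ 0.39698297  0.00676805  0.1       ]]
switchbox top 0.94 [333.5, 229.0] [[ 0.5877 -0.0142  0.    ]]
switchbox top 0.9 [460.8, 164.1] [[ 0.7736 -0.3807  0.    ]]
switchbox scene 0.86 [301.8, 280.9] [[ 0.5953 -0.023   0.    ]]
switchbox scene 0.63 [135.4, 360.9] [[ 0.7683 -0.3788  0.    ]]
tin top 0.98 [393.4, 333.5] [[ 0.2996 -0.1721  0.    ]]
tin top 0.64 [340.8, 207.5] [[ 0.6492 -0.0356  0.    ]]
tin top 0.58 [342.1, 282.2] [[ 0.4388 -0.0359  0.    ]]
tin scene 0.73 [233.9, 204.5] [[ 0.3043 -0.1733  0.    ]]
tin scene 0.6 [287.1, 238.2] [[ 0.4518 -0.0443 -0.    ]]
guard_lip top 0.82 [338.8, 249.2] [[ 0.5163 -0.024   0.098 ]]
guard_lip top 0.71 [477.3, 178.2] [[ 0.702  -0.3907  0.098 ]]
guard_lip top 0.27 [404.9, 205.4] [[ 0.6303 -0.198   0.098 ]]
guard_lip scene 0.88 [297.6, 225.2] [[ 0.5161 -0.0212  0.098 ]]
guard_lip scene 0.56 [120.0, 312.0] [[ 0.7191 -0.3893  0.098 ]]
guard_hinge top 0.92 [338.5, 205.4] [[ 0.6341 -0.0253  0.088 ]]
guard_hinge top 0.73 [467.0, 134.4] [[ 0.8272 -0.3739  0.088 ]]
guard_hinge scene 0.95 [124.7, 360.7] [[ 0.8272 -0.3691  0.088 ]]
guard_hinge scene 0.76 [303.1, 269.1] [[ 0.6415 -0.0224  0.088 ]]
16
```

View pics/sc1.png

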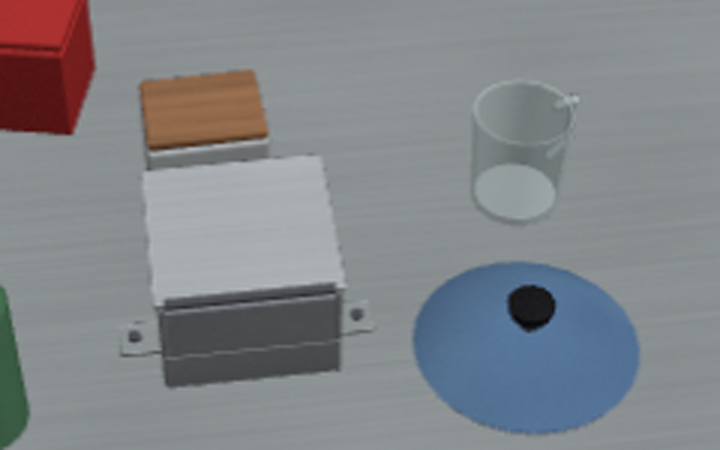

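Call:
{"op": "send_rows", "data": {
  "grip": [105,105,105,105,105],
  "offset": [
    [0,-36,34],
    [0,-65,62],
    [0,-94,90],
    [0,-123,117],
    [0,-152,145]
  ],
  "twist": [7,14,21,28,35],
  "newtons": 40
}}

```text
clock: 0.92
position: [0.3101, 0.385, 0.2314]
ee_rot: [0.338, 0.621, -0.338, 0.621]
ft_force: [1.1, -0.6, 1.0]
grip_width: 0.591
```

```bash
cat > go.py <<'E'
import sys
from h import *
o=monitor.get_obs();R=Rn.from_quat(o["ee_rot"]).as_matrix();T=np.array([float(a) for a in sys.argv[1:4]])
print("clk",o["clock"],"off mm",(R.T@(T-o["position"])*1000).round(1),"twist",np.degrees(np.arctan2(R[:,2][0],R[:,1][0])).round(2),"pos",o["position"].round(4),o["ft_force"].round(2))
E
python3 go.py .439 .06 .2
```

```text
clk 0.9167 off mm [ 31.2 -67.9 342.9] twist 32.84 pos [0.3101 0.385  0.2314] [ 1.13 -0.59  1.03]
```

Call:
{"op": "send_rows", "data": {
  "grip": [105,105,105,105,105],
  "offset": [
    [0,-8,40],
    [0,-16,80],
    [0,-24,120],
    [0,-32,160],
    [0,-40,200]
  ],
  "twist": [7,14,21,28,32.8]
}}

```text
clock: 1.33
position: [0.386, 0.1956, 0.2316]
ee_rot: [0.5, 0.5, -0.5, 0.5]
ft_force: [0.6, 0.7, 0.1]
grip_width: 0.586
```

```bash
python3 go.py .439 .06 .1
```

```text
clk 1.3333 off mm [131.5  52.9 135.8] twist 0.01 pos [0.386  0.1956 0.2316] [0.58 0.67 0.11]
```

Call:
{"op": "send_rows", "data": {
  "grip": [105,105,105,105,105],
  "offset": [
    [0,12,35],
    [0,24,70],
    [0,36,105],
    [30,48,130],
    [65,53,136]
  ],
  "twist": [0,0,0,0,0]
}}

```text
clock: 1.75
position: [0.4426, 0.0579, 0.168]
ee_rot: [0.502, 0.499, -0.498, 0.501]
ft_force: [0.4, 1.3, -0.3]
grip_width: 0.589
```

Call:
{"op": "send_rows", "data": {
  "grip": [105,105,105,105,105],
  "offset": [
    [35,0,0],
    [70,0,0],
    [105,0,0],
    [133,0,0],
    [133,0,0]
  ],
  "twist": [0,0,0,0,0]
}}

```text
clock: 2.17
position: [0.4362, 0.0609, 0.0291]
ee_rot: [0.496, 0.503, -0.501, 0.501]
ft_force: [-1.9, 0.3, -0.2]
grip_width: 0.588
```

```bash
python3 go.py .439 -.130 .033;  python3 -c "
from h import *
for n in('top','scene'):
  p,d=snap(n,'1')
p=cv2.imread('pics/top1.png');cv2.imwrite('pics/c1.png',cv2.resize(p[140:340,220:460],None,fx=3,fy=3))"
```

```text
clk 2.1667 off mm [ -3.3   1.4 191. ] twist 0.39 pos [0.4362 0.0609 0.0291] [-1.85  0.26 -0.17]
```

View pics/c1.png

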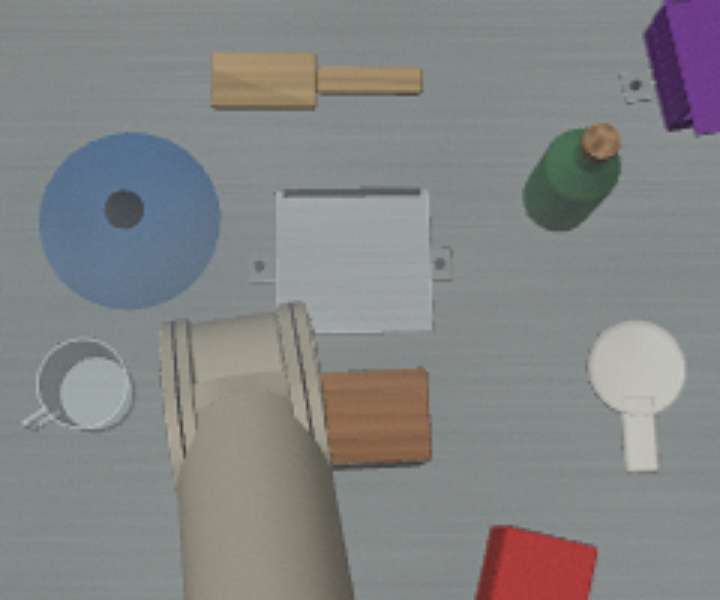

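Call:
{"op": "send_rows", "data": {
  "grip": [105,105,105,105,105],
  "offset": [
    [0,3,15],
    [0,3,27],
    [0,3,37],
    [0,3,47],
    [0,3,57]
  ],
  "twist": [0,0,0,0,0]
}}

```text
clock: 2.68
position: [0.4455, 0.0064, 0.0359]
ee_rot: [0.5, 0.502, -0.496, 0.502]
ft_force: [0.4, 8.3, 8.9]
grip_width: 0.59
```

Call:
{"op": "send_rows", "data": {
  "grip": [105,105,105,105,105],
  "offset": [
    [0,0,10],
    [0,0,20],
    [0,0,30],
    [0,0,40],
    [0,0,50]
  ],
  "twist": [0,0,0,0,0]
}}

```text
clock: 3.1
position: [0.446, -0.0437, 0.0359]
ee_rot: [0.5, 0.501, -0.496, 0.503]
ft_force: [-0.7, 8.6, 9.4]
grip_width: 0.584
```

```bash
python3 go.py .439 -.0915 .033;  python3 -c "
from h import *
p,d=snap('top','2')
cv2.imwrite('pics/c2.png',cv2.resize(p[140:340,220:460],None,fx=3,fy=3))"
```

```text
clk 3.1 off mm [ 2.7 -7.4 47.8] twist 0.48 pos [ 0.446  -0.0437  0.0359] [-0.66  8.55  9.4 ]
```

View pics/c2.png

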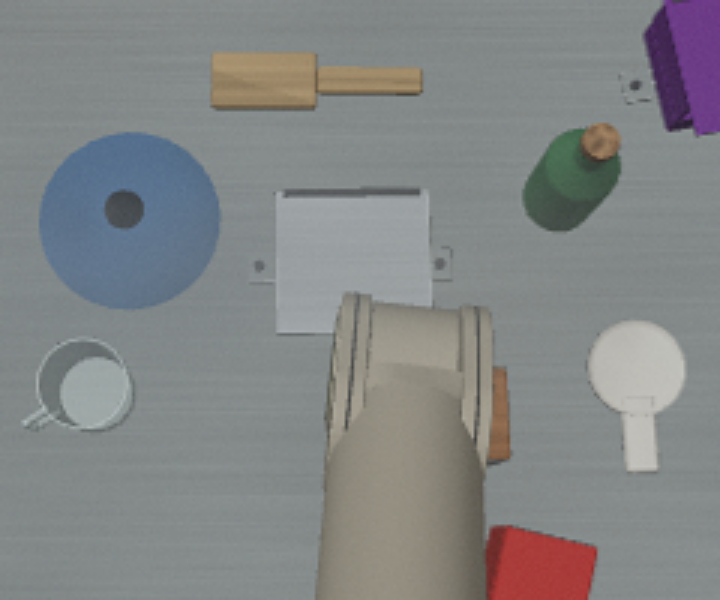

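Call:
{"op": "send_rows", "data": {
  "grip": [105,105,105,105,105],
  "offset": [
    [0,0,10],
    [0,0,20],
    [0,0,30],
    [0,0,38],
    [0,0,44]
  ],
  "twist": [0,0,0,0,0]
}}

```text
clock: 3.57
position: [0.4456, -0.0886, 0.0354]
ee_rot: [0.5, 0.501, -0.497, 0.502]
ft_force: [0.7, 6.3, 7.6]
grip_width: 0.587
```

Call:
{"op": "send_rows", "data": {
  "grip": [105,105,105,105,105],
  "offset": [
    [0,0,4],
    [0,0,4],
    [0,0,-10],
    [0,0,-30],
    [-10,0,-60]
  ],
  "twist": [0,0,0,0,0]
}}

```text
clock: 3.98
position: [0.4431, -0.0301, 0.0438]
ee_rot: [0.499, 0.501, -0.499, 0.501]
ft_force: [-0.3, -0.1, -0.0]
grip_width: 0.586
```

```bash
python3 go.py .439 -.0225 .15;  python3 -c "
from h import *
p,d=snap('top','3')
cv2.imwrite('pics/c3.png',cv2.resize(p[140:340,220:460],None,fx=3,fy=3))
W=cloud('top',d);z=W[...,2];m=np.zeros((480,640),bool);m[255:300,386:420]=((z>.085)&(z<.108))[255:300,386:420];P=W[m];print(len(P),P.min(0),P.max(0))"
```

```text
clk 3.9833 off mm [-106.2   -4.    -7.6] twist 0.18 pos [ 0.4431 -0.0301  0.0438] [-0.31 -0.09 -0.  ]
715 [ 0.40313496 -0.20051786  0.08597183] [ 0.47983613 -0.14102035  0.10765522]
```

View pics/c3.png

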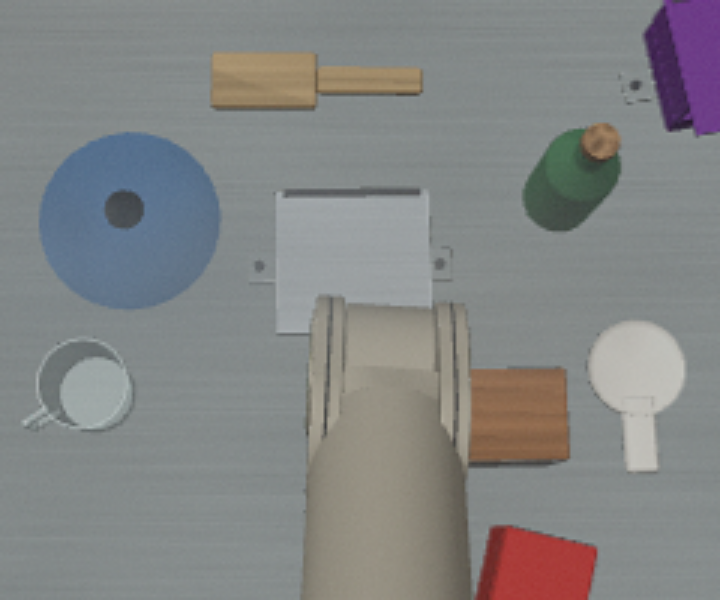

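Call:
{"op": "send_rows", "data": {
  "grip": [255,255,255,255,255],
  "offset": [
    [-20,0,-7],
    [-36,10,-7],
    [-36,20,-7],
    [-36,27,-7],
    [-36,27,-7]
  ],
  "twist": [0,0,0,0,0]
}}

```text
clock: 4.45
position: [0.4718, -0.0218, 0.0803]
ee_rot: [0.499, 0.501, -0.498, 0.502]
ft_force: [0.2, 0.1, 0.0]
grip_width: -0.004
```

Call:
{"op": "send_rows", "data": {
  "grip": [255,255,255,255,255],
  "offset": [
    [0,6,0],
    [0,12,0],
    [0,16,0],
    [0,19,0],
    [0,21,0]
  ],
  "twist": [0,0,0,0,0]
}}

```text
clock: 4.87
position: [0.4914, -0.0218, 0.0791]
ee_rot: [0.498, 0.502, -0.499, 0.502]
ft_force: [-0.6, -0.1, -0.1]
grip_width: -0.001
```

Call:
{"op": "send_rows", "data": {
  "grip": [255,255,255,255,255],
  "offset": [
    [0,2,0],
    [0,4,0],
    [0,6,0],
    [0,8,0],
    [0,10,0]
  ],
  "twist": [0,0,0,0,0]
}}

```text
clock: 5.28
position: [0.4989, -0.0217, 0.0784]
ee_rot: [0.497, 0.503, -0.5, 0.5]
ft_force: [-14.8, -0.9, 1.8]
grip_width: -0.002
```

Call:
{"op": "send_rows", "data": {
  "grip": [255,255,255,255,255],
  "offset": [
    [-2,0.3,0],
    [-5,0.7,0],
    [-8,1.1,0],
    [-11,1.5,0],
    [-14,2.2,0]
  ],
  "twist": [0,0,0,0,0]
}}

```text
clock: 5.7
position: [0.5005, -0.0216, 0.0921]
ee_rot: [0.497, 0.503, -0.5, 0.5]
ft_force: [-11.2, -0.2, -0.5]
grip_width: -0.001
```

```bash
python3 go.py .5 -.0225 .08;  python3 -c "
from h import *
p,d=snap('scene','4')
cv2.imwrite('pics/c4.png',cv2.resize(p[150:320,220:420],None,fx=4,fy=3.5))"
```

```text
clk 5.7 off mm [12.1 -0.4  0.9] twist 0.38 pos [ 0.5005 -0.0216  0.0921] [-11.17  -0.16  -0.49]
```

View pics/c4.png

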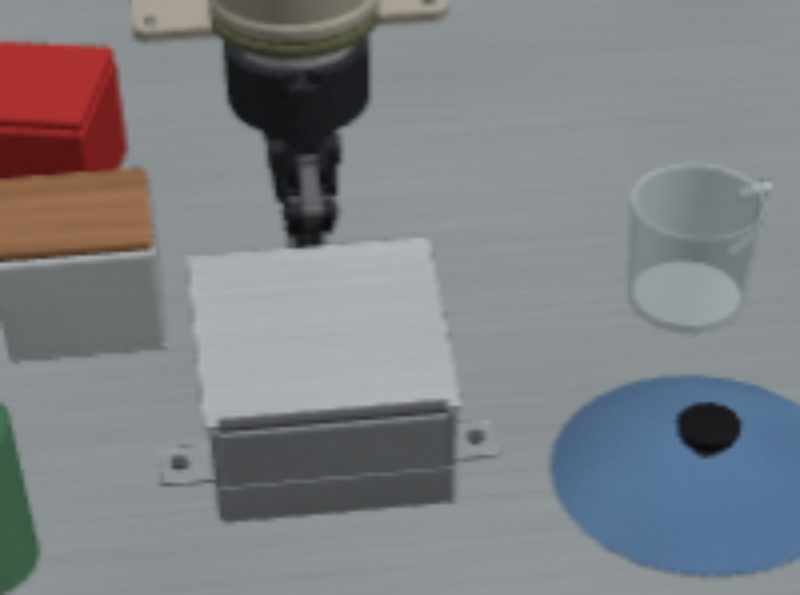

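```bash
cat > ang.py <<'E'
import sys
from h import *
from scipy.optimize import least_squares
def ang(cam,d):
    W=cloud(cam,d).reshape(-1,3)
    P=W[(W[:,1]>-.08)&(W[:,1]<.035)&(W[:,0]>.51)&(W[:,0]<.70)&(W[:,2]>.0)]
    # guard top line: distance from hinge radial; score angles
    q=P[:,[0,2]]-[.638,.088]
    best=[]
    for a in np.arange(-.02,1.75,.005):
        u=np.array([-np.cos(a),np.sin(a)]);n=np.array([np.sin(a),np.cos(a)])
        r=q@u;h=q@n;best.append((((r>.05)&(r<.124)&(abs(h-.002)<.003)).sum(),a))
    best.sort(reverse=True);return best[:3],len(P)
if __name__=="__main__":
    for c in sys.argv[2:]:
        print(c,ang(c,np.load(f"pics/{c}{sys.argv[1]}.npy")))
E
python3 ang.py 0 scene top; python3 ang.py 3 top; python3 ang.py 4 scene
```

```text
scene ([(np.int64(1233), np.float64(0.08500000000000002)), (np.int64(1219), np.float64(0.09000000000000001)), (np.int64(1212), np.float64(0.08000000000000002))], 4236)
top ([(np.int64(1001), np.float64(0.09500000000000001)), (np.int64(995), np.float64(0.10000000000000002)), (np.int64(979), np.float64(0.09000000000000001))], 2564)
top ([(np.int64(735), np.float64(0.09500000000000001)), (np.int64(733), np.float64(0.10000000000000002)), (np.int64(728), np.float64(0.09000000000000001))], 2067)
scene ([(np.int64(1334), np.float64(0.19000000000000006)), (np.int64(1333), np.float64(0.18500000000000005)), (np.int64(1316), np.float64(0.19500000000000006))], 10639)
```

Call:
{"op": "send_rows", "data": {
  "grip": [255,255,255,255,255],
  "offset": [
    [-5,1.0,0],
    [-10,2.2,0],
    [-15,3.6,0],
    [-20,5.3,0],
    [-25.4,7.3,0]
  ],
  "twist": [0,0,0,0,0]
}}

```text
clock: 6.17
position: [0.5079, -0.0216, 0.1176]
ee_rot: [0.497, 0.503, -0.5, 0.5]
ft_force: [-9.3, 0.2, 1.8]
grip_width: 0.002
```

```bash
python3 go.py .5 -.0225 .08;  python3 -c "
from h import *
p,d=snap('scene','5')"; python3 ang.py 5 scene
```

```text
clk 6.1667 off mm [37.7 -7.6  0.8] twist 0.37 pos [ 0.5079 -0.0216  0.1176] [-9.32  0.15  1.78]
scene ([(np.int64(1494), np.float64(0.4050000000000001)), (np.int64(1487), np.float64(0.4000000000000001)), (np.int64(1456), np.float64(0.4100000000000001))], 11524)
```

Call:
{"op": "send_rows", "data": {
  "grip": [255,255,255,255,255],
  "offset": [
    [-9.3,4.0,0],
    [-18.1,8.9,0],
    [-26.5,14.3,0],
    [-34.5,20.5,0],
    [-42,27.3,0]
  ],
  "twist": [0,0,0,0,0]
}}

```text
clock: 6.63
position: [0.5368, -0.0215, 0.1608]
ee_rot: [0.498, 0.503, -0.499, 0.501]
ft_force: [-5.5, -0.6, 4.0]
grip_width: -0.001
```

Call:
{"op": "send_rows", "data": {
  "grip": [255,255,255,255,255],
  "offset": [
    [-8.5,9.2,0],
    [-16,19.3,0],
    [-22.6,30,0],
    [-28,41.4,0],
    [-32.3,53.3,0]
  ],
  "twist": [0,0,0,0,0]
}}

```text
clock: 7.05
position: [0.5914, -0.0211, 0.1932]
ee_rot: [0.498, 0.502, -0.498, 0.501]
ft_force: [-1.1, -0.6, -0.3]
grip_width: -0.005
```

```bash
python3 go.py .5 -.0225 .08;  python3 -c "
from h import *
p,d=snap('scene','6')
cv2.imwrite('pics/c6.png',cv2.resize(p[150:320,220:420],None,fx=4,fy=3.5))"; python3 ang.py 6 scene
```

```text
clk 7.05 off mm [113.2 -91.4   0.8] twist 0.38 pos [ 0.5914 -0.0211  0.1932] [-1.15 -0.58 -0.26]
scene ([(np.int64(1702), np.float64(1.3400000000000003)), (np.int64(1701), np.float64(1.3350000000000002)), (np.int64(1680), np.float64(1.3450000000000002))], 14916)
```

View pics/c6.png

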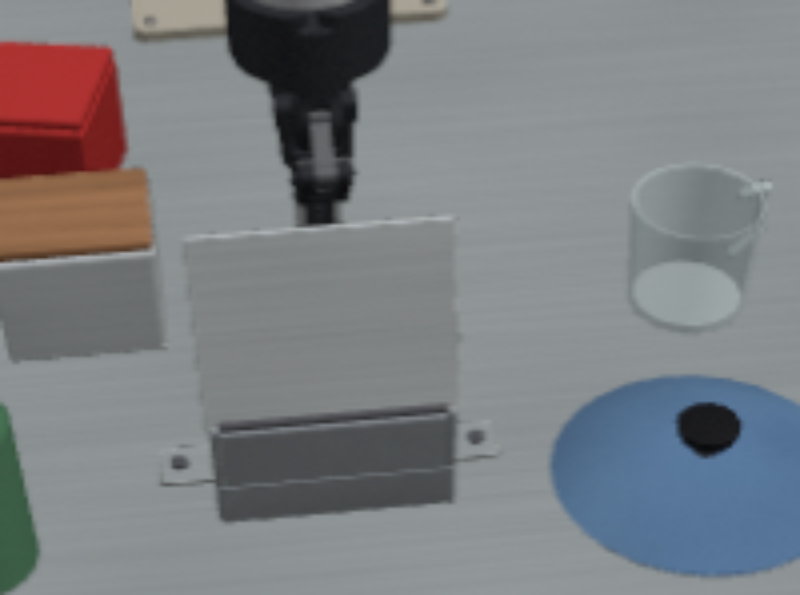

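Call:
{"op": "send_rows", "data": {
  "grip": [255,255,255,255,255],
  "offset": [
    [-6,11,0],
    [-9,22,0],
    [-9,32,0],
    [-9,39,0],
    [-9,43,0]
  ],
  "twist": [0,0,0,0,0]
}}

```text
clock: 7.52
position: [0.6326, -0.0208, 0.2014]
ee_rot: [0.497, 0.503, -0.5, 0.5]
ft_force: [-27.5, 1.7, 16.0]
grip_width: 0.0
```

```bash
python3 go.py .6 -.0225 .2;  python3 -c "
from h import *
p,d=snap('scene','7')"; python3 ang.py 7 scene
```

```text
clk 7.5167 off mm [  1.6 -32.6   1.5] twist 0.37 pos [ 0.6326 -0.0208  0.2014] [-27.53   1.7   15.96]
scene ([(np.int64(1460), np.float64(1.6600000000000004)), (np.int64(1454), np.float64(1.6650000000000003)), (np.int64(1445), np.float64(1.6550000000000002))], 15338)
```

Call:
{"op": "send_rows", "data": {
  "grip": [255,255,255,255,255],
  "offset": [
    [0,-15,0],
    [0,-45,-8],
    [0,-80,-20],
    [0,-115,-30],
    [0,-142,-30]
  ],
  "twist": [-0.4,-0.4,-0.4,-0.4,-0.4]
}}

```text
clock: 7.98
position: [0.4896, 0.0102, 0.2013]
ee_rot: [0.496, 0.504, -0.496, 0.504]
ft_force: [-0.1, 0.3, -0.2]
grip_width: -0.0
```

```bash
python3 go.py .49 .0075 .042;  python3 -c "
from h import *
p,d=snap('top','8')
cv2.imwrite('pics/c8.png',cv2.resize(p[180:270,290:400],None,fx=7,fy=6.6,interpolation=2))
p,d=snap('scene','8')";python3 ang.py 8 scene
```

```text
clk 7.9833 off mm [159.3   0.5   2.8] twist 0.94 pos [0.4896 0.0102 0.2013] [-0.14  0.29 -0.22]
scene ([(np.int64(1462), np.float64(1.6600000000000004)), (np.int64(1452), np.float64(1.6550000000000002)), (np.int64(1443), np.float64(1.6650000000000003))], 9531)
```

View pics/c8.png

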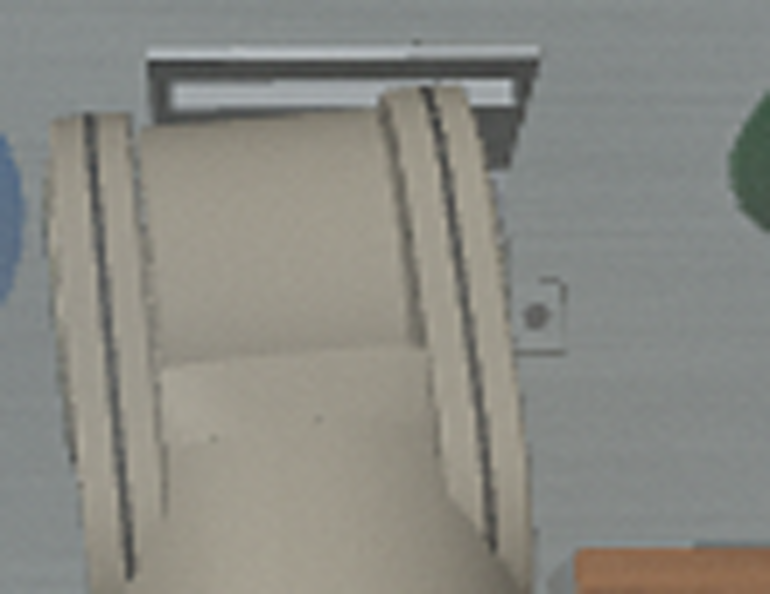

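Call:
{"op": "send_rows", "data": {
  "grip": [0,0,0,0,0],
  "offset": [
    [0,0,-40],
    [0,0,-80],
    [0,0,-120],
    [0,0,-150],
    [0,0,-150]
  ],
  "twist": [0,0,0,0,0]
}}

```text
clock: 8.5
position: [0.4892, 0.1655, 0.2016]
ee_rot: [0.495, 0.506, -0.494, 0.505]
ft_force: [-0.6, 0.4, 0.1]
grip_width: 0.711
```

```bash
python3 -c "
from h import *
p,d=snap('top','9')
cv2.imwrite('pics/c9.png',cv2.resize(p[180:270,290:400],None,fx=7,fy=6.6,interpolation=2))
"
```

```text
(no output)
```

View pics/c9.png

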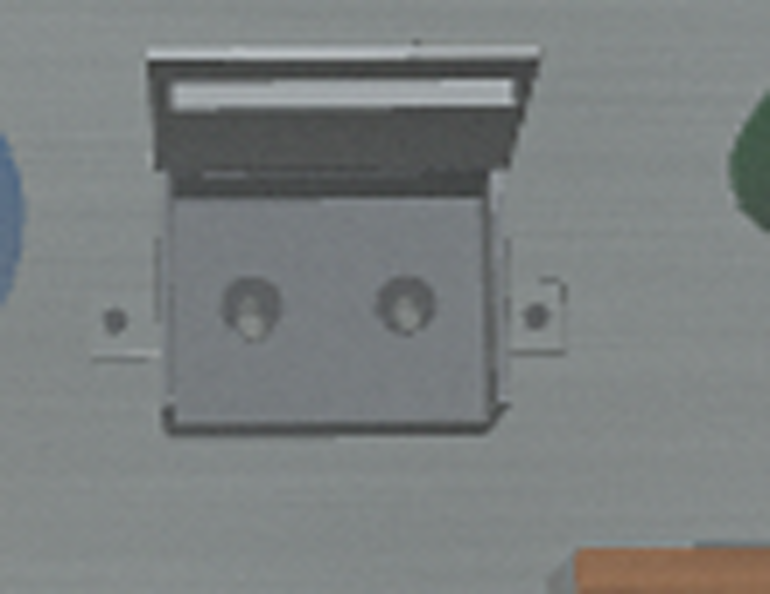

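```bash
python3 -c "
from h import *
print(onplane('top',[[290+254/7,180+322/6.6]],.072),onplane('top',[[290+408/7,180+316/6.6]],.056))
print(onplane('top',[[290+252/7,180+308/6.6],[290+406/7,180+304/6.6]],.035))
print(onplane('top',[[290+168/7,180+433/6.6],[290+490/7,180+433/6.6]],.035))
"; python3 go.py .485 .0075 .15
```

```text
[[0.57478858 0.0071755  0.072     ]] [[ 0.57984276 -0.05205056  0.056     ]]
[[ 0.58769933  0.00728062  0.035     ]
 [ 0.5889137  -0.05271561  0.035     ]]
[[ 0.53573883  0.04029906  0.035     ]
 [ 0.53476059 -0.08425133  0.035     ]]
clk 8.55 off mm [ 51.5  -7.7 154.1] twist 1.11 pos [0.4897 0.1618 0.2015] [ 0.79 -0.61  0.8 ]
```

Call:
{"op": "send_rows", "data": {
  "grip": [0,0,0,0,0],
  "offset": [
    [0,-4,35],
    [0,-8,75],
    [0,-8,115],
    [15,-8,150],
    [50,-8,155]
  ],
  "twist": [1.1,1.1,1.1,1.1,1.1]
}}

```text
clock: 8.97
position: [0.4868, -0.0047, 0.1553]
ee_rot: [0.506, 0.494, -0.501, 0.498]
ft_force: [1.0, 0.4, -0.8]
grip_width: 1.0
```

Call:
{"op": "send_rows", "data": {
  "grip": [0,0,0,0,0],
  "offset": [
    [30,0,0],
    [60,0,0],
    [90,0,0],
    [106,0,0],
    [107,0,0]
  ],
  "twist": [0,0,0,0,0]
}}

```text
clock: 9.38
position: [0.482, 0.0014, 0.042]
ee_rot: [-0.5, -0.499, 0.504, -0.497]
ft_force: [-0.3, 0.1, 0.2]
grip_width: 1.0
```

```bash
python3 go.py .545 .0075 .042;  python3 -c "
from h import *
p,d=snap('scene','10')
cv2.imwrite('pics/c10.png',cv2.resize(p[150:320,220:420],None,fx=4,fy=3.5))
p,d=snap('top','10')
cv2.imwrite('pics/c10t.png',cv2.resize(p[180:300,270:430],None,fx=5,fy=5))"
```

```text
clk 9.3833 off mm [-0.3 63.  -6.5] twist -0.41 pos [0.482  0.0014 0.042 ] [-0.34  0.08  0.19]
```

View pics/c10.png

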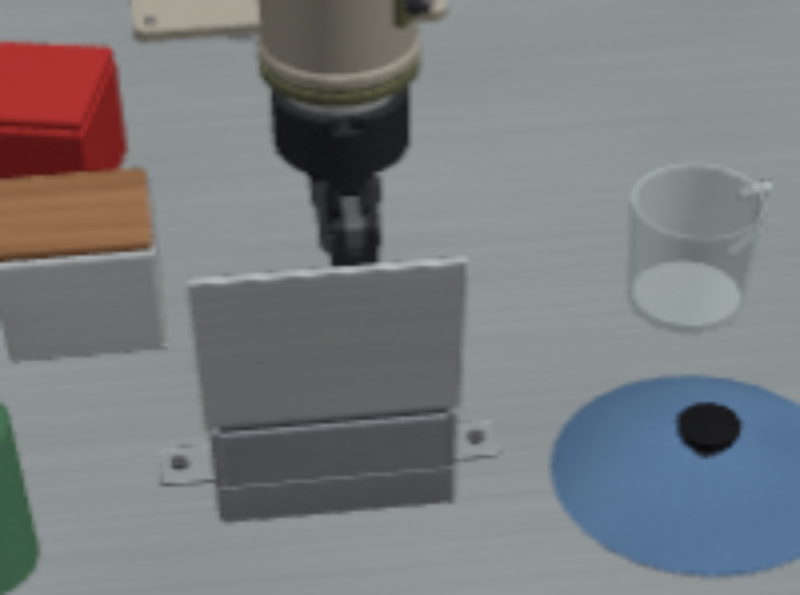

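View pics/c10t.png

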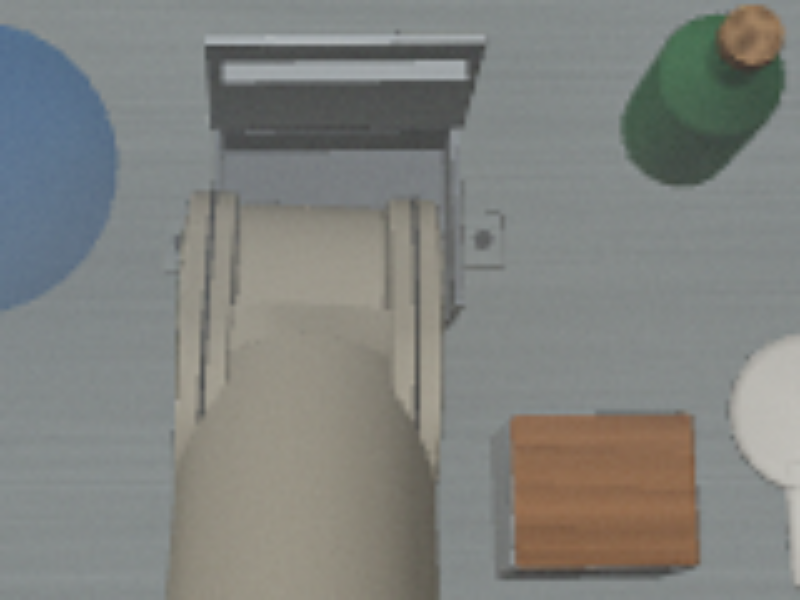

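Call:
{"op": "send_rows", "data": {
  "grip": [0,0,0,0,0],
  "offset": [
    [0,4,-7],
    [0,10,-7],
    [0,15,-7],
    [0,21,-7],
    [0,27,-7]
  ],
  "twist": [0,0,0,0,0]
}}

```text
clock: 9.9
position: [0.5123, 0.0102, 0.0456]
ee_rot: [0.502, 0.498, -0.501, 0.499]
ft_force: [0.6, -1.5, 0.9]
grip_width: 0.997
```

Call:
{"op": "send_rows", "data": {
  "grip": [0,0,0,0,0],
  "offset": [
    [0,5,0],
    [0,10,0],
    [0,15,0],
    [0,20,0],
    [0,25,0]
  ],
  "twist": [0,0,0,0,0]
}}

```text
clock: 10.32
position: [0.5367, 0.0098, 0.045]
ee_rot: [-0.501, -0.499, 0.501, -0.499]
ft_force: [-0.8, -0.2, 0.3]
grip_width: 0.993
```

Call:
{"op": "send_rows", "data": {
  "grip": [0,0,0,0,0],
  "offset": [
    [0,2,0],
    [0,4,0],
    [0,6,0],
    [0,7,0],
    [0,8,0]
  ],
  "twist": [0,0,0,0,0]
}}

```text
clock: 10.73
position: [0.5441, 0.0098, 0.0449]
ee_rot: [-0.501, -0.499, 0.501, -0.499]
ft_force: [-0.6, 0.6, 0.3]
grip_width: 0.996
```

Call:
{"op": "send_rows", "data": {
  "grip": [0,0,0,0,0],
  "offset": [
    [0,2,0],
    [0,4,0],
    [0,6,0],
    [0,8,0],
    [0,9,0]
  ],
  "twist": [0,0,0,0,0]
}}

```text
clock: 11.15
position: [0.5476, 0.0098, 0.0445]
ee_rot: [-0.499, -0.502, 0.504, -0.495]
ft_force: [-40.1, 1.3, 32.2]
grip_width: 0.998
```

Call:
{"op": "send_rows", "data": {
  "grip": [0,0,0,0,0],
  "offset": [
    [0,-10,0],
    [0,-25,0],
    [-20,-45,0],
    [-60,-65,0],
    [-100,-70,-10]
  ],
  "twist": [0,0,0,0,0]
}}

```text
clock: 11.57
position: [0.4805, 0.0174, 0.142]
ee_rot: [-0.501, -0.499, 0.504, -0.497]
ft_force: [1.0, 1.4, 1.2]
grip_width: 0.999
```

Call:
{"op": "send_rows", "data": {
  "grip": [0,0,0,0,0],
  "offset": [
    [-40,0,-30],
    [-70,0,-65],
    [-70,0,-105],
    [-70,0,-145],
    [-70,0,-150]
  ],
  "twist": [0,0,0,0,0]
}}

```text
clock: 11.98
position: [0.4839, 0.1769, 0.2135]
ee_rot: [0.501, 0.501, -0.498, 0.5]
ft_force: [-0.9, 1.1, 1.0]
grip_width: 1.0
```

```bash
python3 -c "
from h import *
p,d=snap('top','11')
cv2.imwrite('pics/c11.png',cv2.resize(p[180:270,290:400],None,fx=7,fy=6.6,interpolation=2))
"; python3 go.py .64 -.022 .29
```

```text
clk 12.0333 off mm [-77.5 155.8 198.5] twist 0.14 pos [0.4838 0.1763 0.2128] [-1.13  1.68 -0.02]
```

View pics/c11.png

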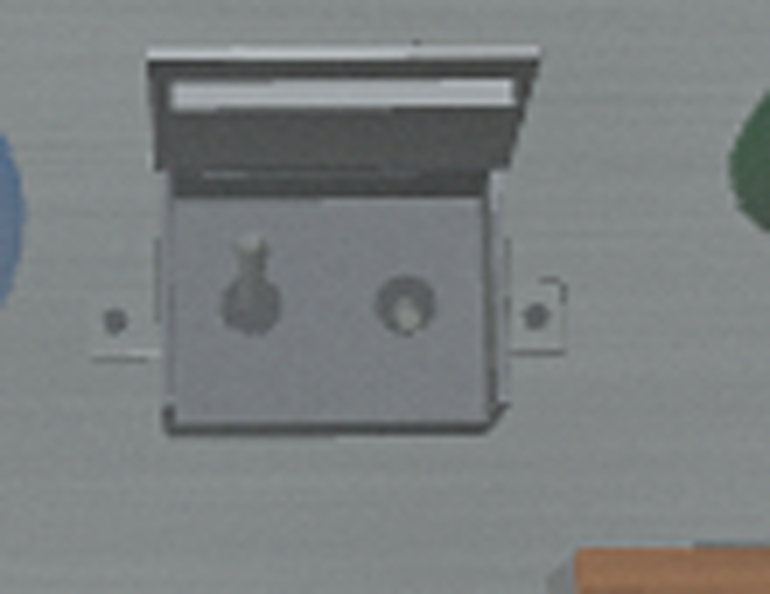

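```bash
python3 -c "
from h import *
print(onplane('top',[[290+250/7,180+243/6.6]],.072)); print(proj('top',[[.589+.042*np.sin(a-.5),.0073,.035+.042*np.cos(a-.5)] for a in(.7,.85,1.)]),290+250/7,180+243/6.6)
"
```

```text
[[0.60712474 0.00836174 0.072     ]]
[[326.17438458 220.10423817]
 [326.1417968  217.99492071]
 [326.10582855 216.08515729]] 325.7142857142857 216.8181818181818
```

Call:
{"op": "send_rows", "data": {
  "grip": [0,0,0,0,0],
  "offset": [
    [-30,15,20],
    [-60,35,45],
    [-77,60,75],
    [-77,85,105],
    [-77,110,138]
  ],
  "twist": [0,0,0,0,0]
}}

```text
clock: 12.45
position: [0.5955, 0.0298, 0.2912]
ee_rot: [0.502, 0.498, -0.5, 0.5]
ft_force: [0.0, 0.6, 0.0]
grip_width: 1.0
```

```bash
python3 go.py .64 -.022 .19
```

```text
clk 12.45 off mm [101.3  44.4  51.8] twist -0.21 pos [0.5955 0.0298 0.2912] [0.02 0.58 0.01]
```

Call:
{"op": "send_rows", "data": {
  "grip": [0,0,0,0,0],
  "offset": [
    [0,20,25],
    [0,45,50],
    [15,47,52],
    [40,47,52],
    [65,47,52]
  ],
  "twist": [0,0,0,0,0]
}}

```text
clock: 12.87
position: [0.6411, -0.0229, 0.2237]
ee_rot: [0.502, 0.498, -0.502, 0.499]
ft_force: [0.6, 0.6, -0.6]
grip_width: 1.0
```

```bash
python3 go.py .64 -.022 .19;  python3 -c "
from h import *
p,d=snap('scene','12')
cv2.imwrite('pics/c12.png',cv2.resize(p[120:320,220:420],None,fx=4,fy=3))"
```

```text
clk 12.8667 off mm [33.7 -1.2 -0.9] twist -0.42 pos [ 0.6411 -0.0229  0.2237] [ 0.56  0.62 -0.63]
```

View pics/c12.png

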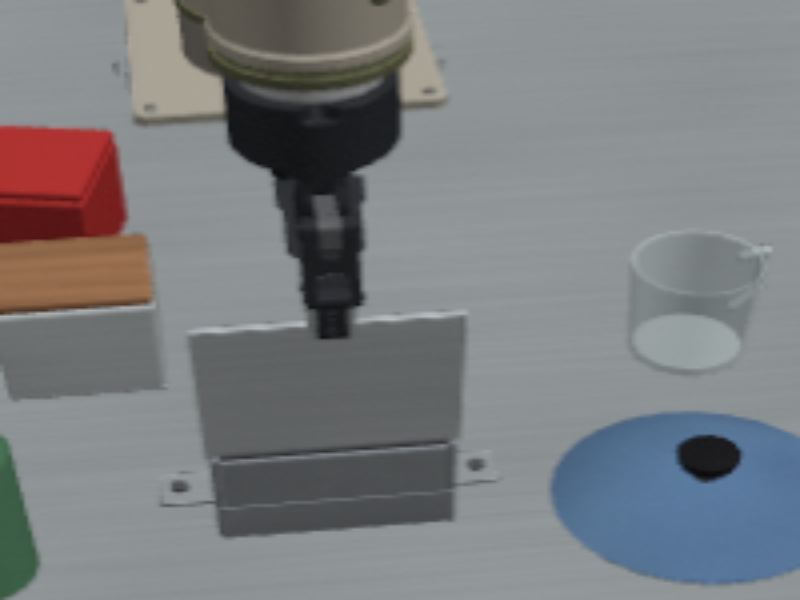

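Call:
{"op": "send_rows", "data": {
  "grip": [0,0,0,0,0],
  "offset": [
    [15,0,0],
    [34,0,0],
    [34,-6,0],
    [34,-14,0],
    [34,-22,0]
  ],
  "twist": [0,0,0,0,0]
}}

```text
clock: 13.33
position: [0.618, -0.0215, 0.1917]
ee_rot: [0.502, 0.498, -0.501, 0.499]
ft_force: [0.7, -0.7, 1.0]
grip_width: 0.999
```

```bash
for t in ".590 -.022 .19" ".567 -.022 .186" ".5456 -.022 .178"; do python3 go.py $t;done
```

```text
clk 13.3333 off mm [  1.7 -28.    0.7] twist -0.33 pos [ 0.618  -0.0215  0.1917] [ 0.72 -0.66  1.04]
clk 13.3333 off mm [  5.7 -51.    0.8] twist -0.33 pos [ 0.618  -0.0215  0.1917] [ 0.72 -0.66  1.04]
clk 13.3333 off mm [ 13.6 -72.4   1. ] twist -0.33 pos [ 0.618  -0.0215  0.1917] [ 0.72 -0.66  1.04]
```

Call:
{"op": "send_rows", "data": {
  "grip": [0,0,0,0,0],
  "offset": [
    [1,-14,0],
    [2,-28,0],
    [4,-40,0],
    [6,-51,0],
    [10,-62,0]
  ],
  "twist": [0,0,0,0,0]
}}

```text
clock: 13.75
position: [0.5565, -0.021, 0.1826]
ee_rot: [0.503, 0.498, -0.5, 0.499]
ft_force: [1.5, -0.6, 1.1]
grip_width: 1.001
```

```bash
python3 -c "
from h import *
p,d=snap('scene','13')
cv2.imwrite('pics/c13.png',cv2.resize(p[120:320,220:420],None,fx=4,fy=3))";python3 ang.py 13 scene;  for t in ".5456 -.022 .178" ".526 -.022 .166" ".509 -.022 .1505" ".496 -.022 .132" ".4867 -.022 .111" ".4818 -.022 .0885" ".481 -.022 .076"; do python3 go.py $t;done
```

```text
scene ([(np.int64(1677), np.float64(1.2150000000000003)), (np.int64(1669), np.float64(1.2100000000000002)), (np.int64(1657), np.float64(1.2200000000000002))], 14216)
clk 13.8 off mm [ 3.6 -8.9  0.8] twist -0.36 pos [ 0.5545 -0.0212  0.1816] [ 0.52 -1.2  -0.73]
clk 13.8 off mm [ 15.6 -28.5   1. ] twist -0.36 pos [ 0.5545 -0.0212  0.1816] [ 0.52 -1.2  -0.73]
clk 13.8 off mm [ 31.  -45.6   1.1] twist -0.36 pos [ 0.5545 -0.0212  0.1816] [ 0.52 -1.2  -0.73]
clk 13.8 off mm [ 49.5 -58.6   1.2] twist -0.36 pos [ 0.5545 -0.0212  0.1816] [ 0.52 -1.2  -0.73]
clk 13.8 off mm [ 70.5 -67.9   1.3] twist -0.36 pos [ 0.5545 -0.0212  0.1816] [ 0.52 -1.2  -0.73]
clk 13.8 off mm [ 93.  -72.9   1.4] twist -0.36 pos [ 0.5545 -0.0212  0.1816] [ 0.52 -1.2  -0.73]
clk 13.8 off mm [105.5 -73.7   1.4] twist -0.36 pos [ 0.5545 -0.0212  0.1816] [ 0.52 -1.2  -0.73]
```

View pics/c13.png

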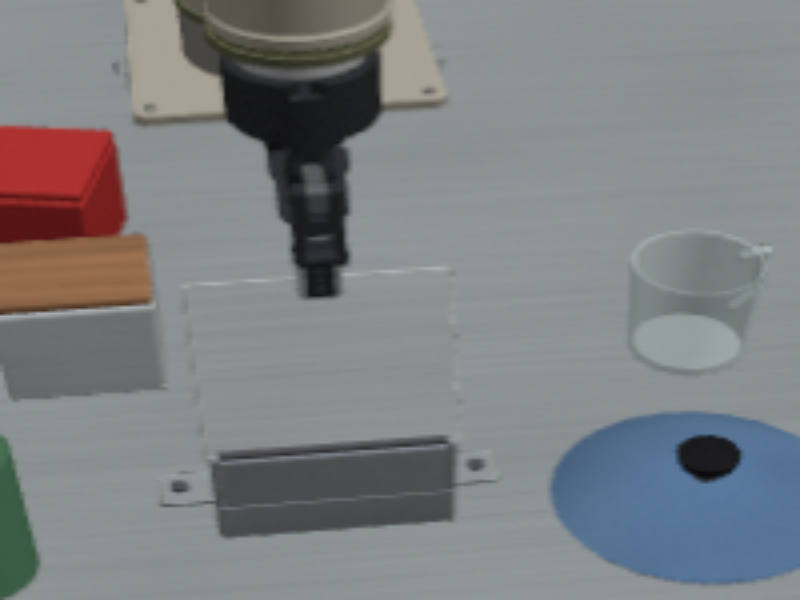

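Call:
{"op": "send_rows", "data": {
  "grip": [0,0,0,0,0],
  "offset": [
    [4,-9,0],
    [9.5,-19,0],
    [15.6,-28.5,0],
    [23,-37.5,0],
    [31,-45.6,0]
  ],
  "twist": [0,0,0,0,0]
}}

```text
clock: 14.22
position: [0.5111, -0.0207, 0.1508]
ee_rot: [0.502, 0.498, -0.5, 0.499]
ft_force: [1.2, -0.8, 0.6]
grip_width: 1.0
```

```bash
python3 -c "
from h import *
p,d=snap('scene','14')";python3 ang.py 14 scene;  for t in ".509 -.022 .1505" ".496 -.022 .132" ".4867 -.022 .111" ".4818 -.022 .0885" ".481 -.022 .076"; do python3 go.py $t;done
```

```text
scene ([(np.int64(1587), np.float64(0.7200000000000001)), (np.int64(1583), np.float64(0.7250000000000001)), (np.int64(1561), np.float64(0.7150000000000001))], 12308)
clk 14.2667 off mm [-1.4 -0.1  1.2] twist -0.34 pos [ 0.5091 -0.0208  0.1491] [ 0.08 -0.33 -2.85]
clk 14.2667 off mm [ 17.1 -13.1   1.3] twist -0.34 pos [ 0.5091 -0.0208  0.1491] [ 0.08 -0.33 -2.85]
clk 14.2667 off mm [ 38.1 -22.4   1.4] twist -0.34 pos [ 0.5091 -0.0208  0.1491] [ 0.08 -0.33 -2.85]
clk 14.2667 off mm [ 60.6 -27.3   1.4] twist -0.34 pos [ 0.5091 -0.0208  0.1491] [ 0.08 -0.33 -2.85]
clk 14.2667 off mm [ 73.1 -28.1   1.4] twist -0.34 pos [ 0.5091 -0.0208  0.1491] [ 0.08 -0.33 -2.85]
```

Call:
{"op": "send_rows", "data": {
  "grip": [0,0,0,0,0],
  "offset": [
    [9,-7,0],
    [19,-13,0],
    [29,-18,0],
    [39,-22,0],
    [50,-25,0]
  ],
  "twist": [0,0,0,0,0]
}}

```text
clock: 14.68
position: [0.4856, -0.0204, 0.0989]
ee_rot: [0.502, 0.499, -0.501, 0.499]
ft_force: [2.1, 0.4, 0.8]
grip_width: 1.0
```

```bash
python3 -c "
from h import *
p,d=snap('scene','15')";python3 ang.py 15 scene;  for t in ".4818 -.022 .0885" ".481 -.022 .076"; do python3 go.py $t;done
```

```text
scene ([(np.int64(1268), np.float64(0.20000000000000004)), (np.int64(1263), np.float64(0.19500000000000006)), (np.int64(1255), np.float64(0.19000000000000006))], 9693)
clk 14.7333 off mm [ 8.2 -2.1  1.6] twist -0.31 pos [ 0.4839 -0.0204  0.0967] [-2.48  0.17 -1.72]
clk 14.7333 off mm [20.7 -2.9  1.6] twist -0.31 pos [ 0.4839 -0.0204  0.0967] [-2.48  0.17 -1.72]
```

Call:
{"op": "send_rows", "data": {
  "grip": [0,0,0,0,0],
  "offset": [
    [6,0,0],
    [11,0,0],
    [15,0,0],
    [18,0,0],
    [20,0,0]
  ],
  "twist": [0,0,0,0,0]
}}

```text
clock: 15.15
position: [0.4859, -0.0204, 0.0791]
ee_rot: [-0.501, -0.499, 0.501, -0.499]
ft_force: [-0.6, -0.3, 0.9]
grip_width: 0.999
```

Call:
{"op": "send_rows", "data": {
  "grip": [0,0,0,0,0],
  "offset": [
    [1,0,0],
    [2,0,0],
    [3,0,0],
    [4,0,0],
    [5,0,0]
  ],
  "twist": [0,0,0,0,0]
}}

```text
clock: 15.57
position: [0.4863, -0.0204, 0.0762]
ee_rot: [0.502, 0.499, -0.501, 0.498]
ft_force: [-20.1, -0.6, 38.8]
grip_width: 1.003
```

Call:
{"op": "send_rows", "data": {
  "grip": [0,0,0,0,0],
  "offset": [
    [-10,0,0],
    [-40,0,0],
    [-75,0,0],
    [-110,0,0],
    [-140,0,-20]
  ],
  "twist": [0,0,0,0,0]
}}

```text
clock: 15.98
position: [0.4861, -0.004, 0.217]
ee_rot: [0.503, 0.497, -0.502, 0.498]
ft_force: [0.6, 0.5, 0.1]
grip_width: 1.001
```

Call:
{"op": "send_rows", "data": {
  "grip": [0,0,0,0,0],
  "offset": [
    [0,-15,-35],
    [0,-30,-70],
    [0,-45,-105],
    [0,-60,-140],
    [0,-70,-170]
  ],
  "twist": [0,0,0,0,0]
}}

```text
clock: 16.4
position: [0.4154, 0.1722, 0.2149]
ee_rot: [0.502, 0.499, -0.501, 0.499]
ft_force: [1.3, -0.2, -0.5]
grip_width: 1.001
```

```bash
python3 -c "
from h import *
for n in('top','scene'): p,d=snap(n,'16')
p=cv2.imread('pics/top16.png');cv2.imwrite('pics/c16.png',cv2.resize(p[140:340,220:460],None,fx=3,fy=3))
z=cloud('top',np.load('pics/top16.npy'));W=z;m=np.zeros((480,640),bool);m[250:305,370:425]=((W[...,2]>.09)&(W[...,2]<.108))[250:305,370:425];P=W[m];print(P.min(0),P.max(0))
";python3 ang.py 16 scene top; sed 's/top0/top16/' m.py|python3 - |grep -A1 -E 'cup|spoon|lid|bott|padd'|cut -c1-110
```

```text
[ 0.40318079 -0.2010374   0.09019407] [ 0.48025272 -0.10648657  0.10711184]
scene ([(np.int64(1148), np.float64(-0.0049999999999999975)), (np.int64(1142), np.float64(3.469446951953614e-18)), (np.int64(1126), np.float64(-0.009999999999999998))], 4058)
top ([(np.int64(985), np.float64(0.0050000000000000044)), (np.int64(975), np.float64(3.469446951953614e-18)), (np.int64(968), np.float64(0.010000000000000005))], 2587)
cup
0.0698 [0.026  0.0926] n 430 ((472.796630859375, 218.35870361328125), (90.88587188720703, 78.11492156982422), 
spoon
0.0125 [0.0081 0.0174] n 1005 ((464.44390869140625, -280.19110107421875), (136.93736267089844, 85.628601074218
lid
0.0183 [0.0075 0.0433] n 2556 ((634.1367797851562, 182.56326293945312), (165.23220825195312, 162.5626068115234
bottle
0.1324 [0.0294 0.201 ] n 817 ((648.074951171875, -213.151611328125), (65.30667114257812, 57.0369873046875), 52
paddle
0.0119 [0.0064 0.0166] n 1033 ((775.9692993164062, 8.891059875488281), (68.83665466308594, 201.5601043701172),
```

View pics/c16.png

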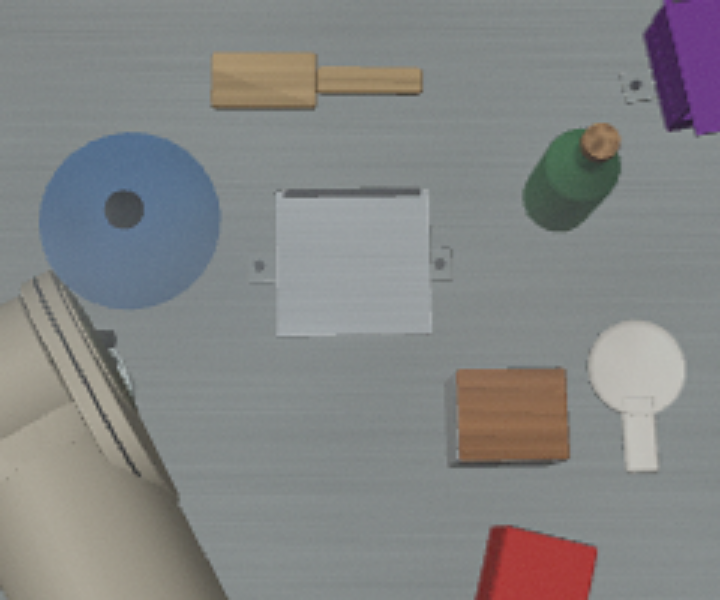

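View pics/scene16.png

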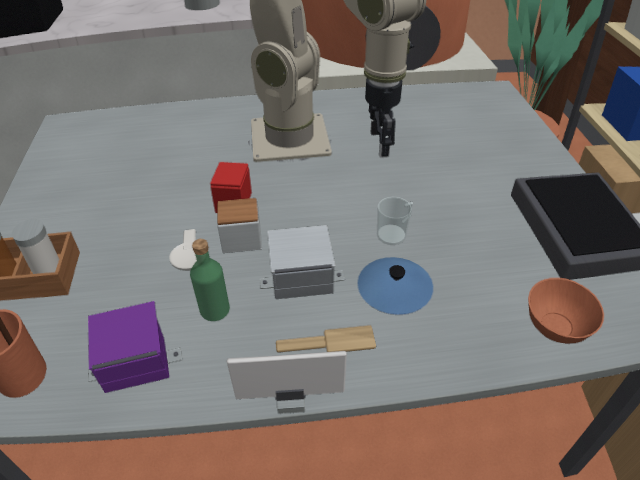

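```bash
sed 's/top0/top16/g' m.py|python3 - |grep -A1 -E 'spoon|lid|bott|padd'|cut -c1-110; python3 -c "
from h import *
a=cv2.imread('pics/scene0.png').astype(int);b=cv2.imread('pics/scene16.png').astype(int);D=abs(a-b).max(2)[195:250,372:418];print('cup diff scene',D.mean(),D.max())
print(manip.hand_in())"
```

```text
cup diff scene 1.9644268774703557 4
the job is handed in; nothing more can be done
NoneTraceback (most recent call last):
  File "<stdin>", line 10, in <module>
  File "<stdin>", line 7, in rect
ValueError: attempt to get argmax of an empty sequence
```

The job is handed in at about 16.5 s of the 69 s allowed, and my last pictures show every goal met. The hand-in reported no verdict.

**What I did:**
1. Pushed the wooden-topped tin sideways, standing, with the half-open fingers low down.
2. Lifted the grey box's guard by pressing closed fingers on its front edge and following the arc up to its stop.
3. Pushed the tall toggle back with the open gripper's rear finger until it hit its stop.
4. Drew the guard down and pressed it shut, then moved the arm clear.

**Last checks:**
- **Tin:** it stands upright with its centre about 131 mm to the right of the box's centre line (needs over 105 mm).
- **Guard:** the scene camera read -0.005 rad and the top camera 0.005 rad after closing (needs below 0.06). It read 1.66 when open.
- **Tall toggle:** before closing it was back against its stop, at about 0.94 to 1.0. The shut guard hides it, so I could not see it again.
- **Short toggle:** it looked unchanged at its off position in the picture taken before closing. The shut guard hides it too.
- **Bystanders:** the spoon rest, pot lid, bottle and paddle look unmoved in the final pictures. The cup matches its starting picture within noise.

**One check failed:** the numeric recheck of the bystanders never gave a result. The first run reused the old depth image, and the second stopped with an error, most likely because the arm covered its region in the top picture. Their positions are therefore confirmed only from the pictures.

**Forces:** the peaks were about 51 N at the toggle's stop and 44 N at the guard's shut stop. Both were on the fingers, and the wrist limit is 120 N.

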